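# Push the saucer home in the bird feeder

### The arm

A 6-joint arm with a two-finger parallel gripper is mounted at the origin on the work surface. World frame = base frame: x ahead of the robot, y to its left, z up, the work surface at z = 0. Lengths are in m, angles in rad, forces in N, time in s.
With the tool pointing down it reaches from about 0.275 to 0.875 m from the base axis. Payload 12.5 kg.
Tool frame: the origin (TCP) lies midway between the tips of the shut fingers; the grasp point (between the pads) lies 19 mm behind it; y points along the fingers, x is the direction in which the jaws open and shut, and the axes are right-handed (so a half turn about y gives the same grasp; the last joint's range is limited). The gripper opens to 85 mm and grips with 20 to 120 N. Pads are 22 mm wide; open, the fingers measure 114 mm over their backs; the gripper's body (76 mm by 85 mm) begins 54 mm behind the grasp point. The pads swing forward as they close: fully open they stand 13 mm farther back than shut.
Start: joints at [-1.316, 0.351, 1.652, -0, 1.139, -0.085], TCP at [0.183, -0.519, 0.231] pointing down, gripper open.
Joint ranges: [-2.75, 2.75], [-0.79, 2.1], [0.01, 2.65], [-1.57, 4.71], [0.07, 3.14], [-2.87, 2.87]. Speed limits (rad/s): [2.22, 2.22, 2.79, 3.14, 3.14, 3.14].

### API

Orientations are given as a unit quaternion [w, x, y, z].
In Python, from workcell import arm, cams, monitor gives the robot as it stands. The module is installed in compiled form; this text tells all that it offers. Calls block until the motion is done:
- arm.movep(position, orientation): joint-space move of the TCP to a pose.
- arm.move_straight(position, rotation=None, max_speed=0.15, guard=None): straight line of the TCP; rotation=None keeps the orientation; max_speed is the mean speed in m/s. With guard (N) it stops when the force on the tool has changed by that much, and returns True; else False.
- arm.set_joints(angles): joint-space move.
- arm.set_gripper(opening): finger opening in m; the grip force is fixed at half the most; returns when the fingers have stopped.
- arm.dwell(seconds).
- arm.solve_ik(position, orientation): joint angles nearest the present ones, or None.
- cams.snapshot(name): name is "side" or "top"; returns a dict with "color" (400x640x3 uint8, red, green, blue), "camera_matrix" (3x3 intrinsics, pixels), "extrinsics" (4x4, takes a point from world to camera coordinates). Camera axes: x right, y up, looking along -z (the intrinsics and any distortion apply to the point x, -y, -z); pixel columns grow to the right and rows downward; lengths in m; the calibration is good to about 2 mm. A picture is of the moment at which its call begins. There is no depth.
A pose or a line that the arm cannot do raises arm.IKError and nothing moves.
- arm.sign_off(): hands the job in, once; it reports no verdict.
Readings, each from a call of its own:
- monitor.read_clock(): time.
- monitor.read_q(): joint angles.
- monitor.read_qvel(): joint speeds.
- monitor.read_joint_efforts(): joint torques, N m.
- monitor.read_position(): TCP position.
- monitor.read_orientation(): TCP orientation.
- monitor.read_force(): force on the tool from outside, world axes, zero at the start.
- monitor.read_moment(): the same for the moment, N m.
- monitor.read_gripper_width(): finger opening in m.
Only numpy, scipy, OpenCV 4.12 (cv2) and the standard library are available. Lean on these libraries where they do the work, as an engineer would, in place of code of your own. Each camera call takes 0.05 s, during which the arm holds its last target.

### The job

Push the glazed blue saucer across the ledge, keeping it flat on the surface all the way, into the open front of the low wooden feeder until it rests against the sprung cork pad hidden under the green roof, midway between the two side walls. The pad is set at a different depth every day, so feel for it: press only gently, do not shove the feeder out of its place, and leave everything else on the ledge where it stands. Then let go and leave the saucer touching the pad.

Things in the scene. Friction and masses are not known exactly. Their poses are not given: they have to be found in the camera images.
- saucer: Round glazed blue saucer, loose, diameter 150 mm at the rim, 26 mm high, side wall nearly upright from 9 mm up to the rim (foot 124 mm wide), wall 5 mm thick, about 0.25 to 0.5 kg. Origin: centre of its underside, z up. It lies flat on the ledge to the left or right of the feeder's front. Pushing it takes roughly 1 to 3.5 N.
- feeder: Low wooden ground feeder, green roof, loose but heavy (1.6 kg; slips on the ledge when pushed with about 6.5 N or more). Origin: on the ledge, midway between the side walls; x points into the feeder, away from its open front, y left, z up. Side walls 14 mm thick, 58 mm high, from x = -60 to +100 mm, inner faces at y = +-100 mm. No floor: the saucer slides on the ledge all the way in.
- feeder_mouth (a point): Point on the ledge in the middle of the feeder's open front, level with the front ends of its side walls (60 mm in front of the feeder's origin); same axes as the feeder.
- roof_edge (a point): Middle of the roof's front edge, at its underside, 58 mm above the ledge, at feeder x = 0. From here the roof (10 mm thick, 240 mm wide) runs back to feeder x = 106 mm, rising to 77 mm; a wire handle 99 mm high stands on it at feeder x = 70 mm.
- pad_zone (a point): Middle of the range of the hidden cork pad (feeder x = 40 mm, 26 mm up); not the pad itself. The pad is upright, faces the front, 130 mm wide, 8 to 44 mm above the ledge. Its face is set anywhere within 25 mm before or behind this point, and cannot be read. It gives 5 mm on a soft spring (0.4 to 0.8 N, too weak to slide the saucer back), then stops hard.
- pot: Small empty terracotta flowerpot, diameter 86 mm at the rim, 82 mm high, upright; bystander on the other side of the feeder's front from the saucer. Origin: centre of its underside.
- canister: White plastic flip-top canister with green lid, diameter 76 mm, about 158 mm high, upright beside the feeder; bystander. Origin: centre of its underside.
- jar: Jar with steel cap, diameter 72 mm, 120 mm high, upright on the other side of the feeder; bystander. Origin: centre of its underside.
- scoop: Steel scoop, 200 mm long, 70 mm wide, 40 mm high, lying far to the right; bystander. Origin: on the ledge where blade and handle meet.
- brush: Small green hand brush, about 225 mm long, 45 mm wide, 41 mm high, lying bristles down far to the left; bystander. Origin: on the ledge near the middle of its length.
Things that resemble listed ones, but are neither listed nor needed, are in the scene too. What is meant by the saucer is not orange, pink or purple, and is the larger of those in its own colour.

How it is judged:
By the outcome, as a careful person would: the job done as asked, in the order asked, and still so for the second after the job is handed in, with the robot touching nothing.
It also fails if it takes over 72 s, if anything falls off the work surface, if the arm or the gripper's body presses on something with over 40 N, if the wrist force passes 120 N, or if a joint passes its speed limit or range.

## Working session

There is one attempt and no reset: what is moved stays moved. The work goes in short steps, each a Python script; the robot and the scene stay as the last script left them, time stands still between calls to the robot, and variables do not carry over. Pictures are saved under pics/ and viewed, and the job is handed in when it is done.

```bash
mkdir -p pics; python3 - <<'E'
from workcell import arm,cams,monitor
import cv2,numpy as np
for n in("side","top"):
    s=cams.snapshot(n);cv2.imwrite(f"pics/{n}0.png",s["color"][:,:,::-1])
    print(n,s["camera_matrix"].round(2).tolist(),s["extrinsics"].round(4).tolist(),[k for k in s])
print(monitor.read_clock(),monitor.read_position(),monitor.read_orientation(),monitor.read_force())
E
```

```text
side [[382.72, 0.0, 322.03], [0.0, 382.72, 202.39], [0.0, 0.0, 1.0]] [[0.9969, -0.0783, 0.0109, -0.5195], [0.0437, 0.6601, 0.75, -0.076], [-0.066, -0.7471, 0.6614, -1.4021], [0.0, 0.0, 0.0, 1.0]] ['color', 'camera_matrix', 'extrinsics']
top [[436.22, 0.0, 317.85], [0.0, 436.22, 194.39], [0.0, 0.0, 1.0]] [[0.0604, -0.9982, -0.0027, -0.0071], [0.9771, 0.0586, 0.2045, -0.4948], [-0.204, -0.015, 0.9789, -1.4206], [0.0, 0.0, 0.0, 1.0]] ['color', 'camera_matrix', 'extrinsics']
0.1 [ 0.18325854 -0.51827607  0.23083141] [ 0.57756723 -0.57710211  0.40853534 -0.40800506] [-1.04629111 -0.91819754  0.22676487]
```

View pics/side0.png

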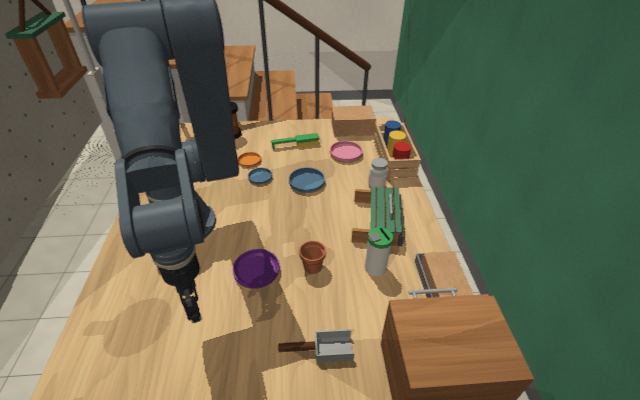

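View pics/top0.png

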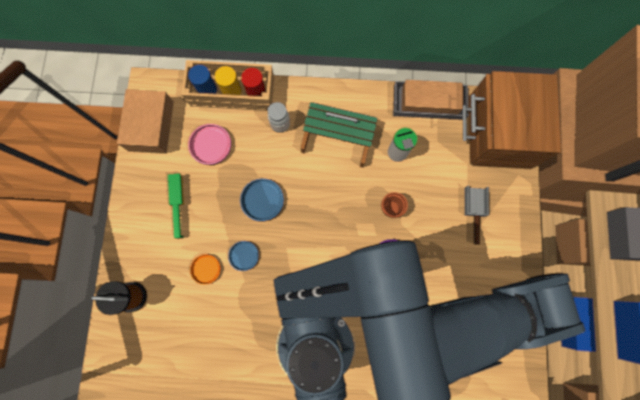

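The top view shows the saucer near (263,200), the feeder near (340,125) with its wall fronts near (304,150) and (363,163), the pot at (395,205), the canister at (402,145) and the jar at (278,118). I'll zoom in.

```bash
python3 - <<'E'
import cv2
a=cv2.imread("pics/top0.png")[85:225,225:425];cv2.imwrite("pics/topc.png",cv2.resize(a,None,fx=4,fy=4,interpolation=cv2.INTER_CUBIC))
a=cv2.imread("pics/side0.png")[140:285,280:420];cv2.imwrite("pics/sidec.png",cv2.resize(a,None,fx=4,fy=4,interpolation=cv2.INTER_CUBIC))
E
```

```text
(no output)
```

View pics/topc.png

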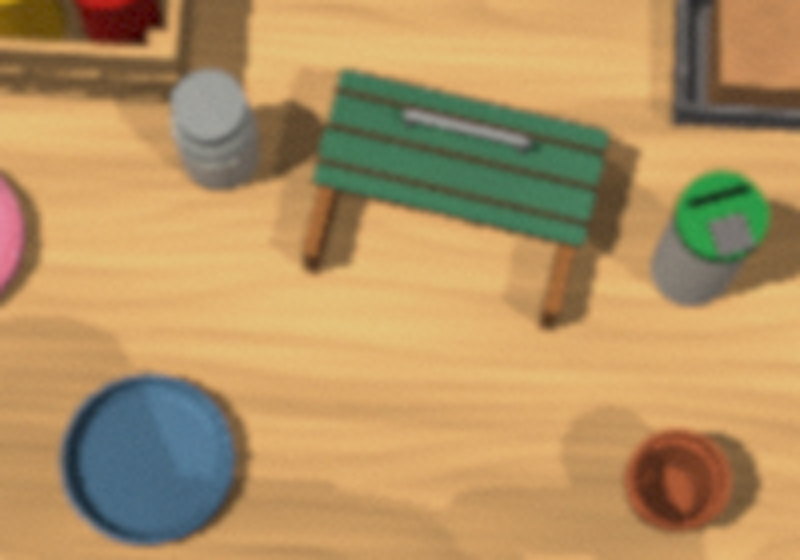

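View pics/sidec.png

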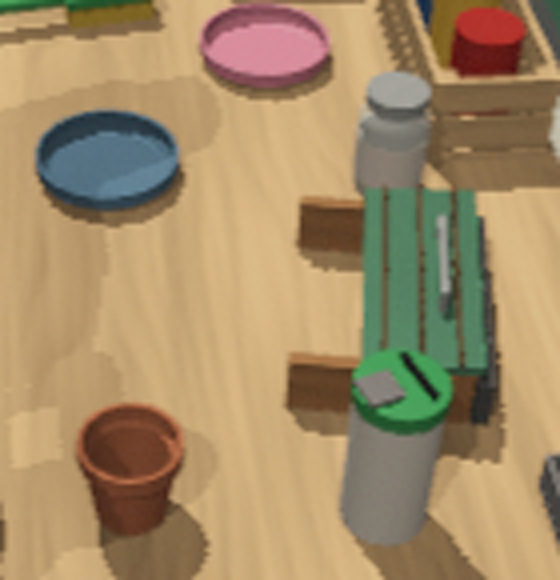

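```bash
cat > h.py <<'E'
import numpy as np,cv2
from scipy.optimize import least_squares
def proj(s,P):
    P=np.atleast_2d(P);c=P@s["extrinsics"][:3,:3].T+s["extrinsics"][:3,3]
    K=s["camera_matrix"];return np.c_[K[0,0]*c[:,0]/-c[:,2]+K[0,2],K[1,1]*-c[:,1]/-c[:,2]+K[1,2]]
def back(s,uv,z):
    K=s["camera_matrix"];uv=np.atleast_2d(uv)
    d=np.c_[(uv[:,0]-K[0,2])/K[0,0],-(uv[:,1]-K[1,2])/K[1,1],-np.ones(len(uv))]
    R=s["extrinsics"][:3,:3];t=s["extrinsics"][:3,3];C=-R.T@t;d=d@R
    return C+d*((z-C[2])/d[:,2])[:,None]
def saucer(s,box,zr=0.026,lo=(95,60,40),hi=(125,255,255)):
    x0,y0,x1,y1=box
    im=s["color"];h=cv2.cvtColor(im,cv2.COLOR_RGB2HSV)
    m=cv2.inRange(h,lo,hi);mm=np.zeros_like(m);mm[y0:y1,x0:x1]=m[y0:y1,x0:x1]
    c=max(cv2.findContours(mm,cv2.RETR_EXTERNAL,cv2.CHAIN_APPROX_NONE)[0],key=cv2.contourArea)
    return cv2.convexHull(c)[:,0].astype(float)
E
python3 - <<'E'
from workcell import cams
from h import *
T=cams.snapshot("top");S=cams.snapshot("side")
t=lambda L:np.array(L)/4+[225-.375,85-.375]
q=lambda L:np.array(L)/4+[280-.375,140-.375]
# feeder-frame pts
ft=[(-.06,.107,.058),(-.06,-.107,.058),(0,.12,.068),(0,-.12,.068),(.106,.12,.0865),(.106,-.12,.0865)]
pt=t([(314,264),(549,320),(315,183),(583,243),(343,71),(608,131)])
fs=[(-.06,.114,.058),(-.06,.1,0),(-.06,-.1,.058),(-.06,-.114,0),(0,.12,.068)]
fs=[(-.06,.107,.058),(-.06,.1,0),(-.06,-.107,.058),(-.06,-.114,0),(0,.12,.068)]
ps=q([(302,200),(300,247),(291,357),(288,407),(365,189)])
def W(p,f):
    f=np.array(f);c,s=np.cos(p[2]),np.sin(p[2]);return np.c_[p[0]+c*f[:,0]-s*f[:,1],p[1]+s*f[:,0]+c*f[:,1],f[:,2]]
def r(p,a=1,b=1):return np.r_[a*(proj(T,W(p,ft))-pt).ravel(),b*(proj(S,W(p,fs))-ps).ravel()]
for a,b in((1,1),(1,0),(0,1)):
    o=least_squares(lambda p:r(p,a,b),[.75,0,0],loss='soft_l1');print(o.x.round(4),r(o.x).round(1))
for n,s,b in(("top",T,(235,175,290,225)),("side",S,(283,160,330,200))):
    h=saucer(s,b);print(n,len(h),h.min(0),h.max(0))
    P=back(s,h,.026);(c,rad)=cv2.minEnclosingCircle(P[:,:2].astype(np.float32));print(c,rad)
    # model: hull of rim+base circle projected
    th=np.linspace(0,2*np.pi,90)
    cs=np.c_[np.cos(th),np.sin(th)]
    def mod(p):
        A=np.vstack([np.c_[p[:2]+.075*cs,0*th+.026],np.c_[p[:2]+.075*cs,0*th+.009]]);return cv2.convexHull(proj(s,A).astype(np.float32))
    def f(p):
        H=mod(p);return [cv2.pointPolygonTest(H,(float(u),float(v)),True) for u,v in h]
    o=least_squares(f,c,diff_step=1e-3);print(o.x,np.std(o.fun),np.mean(o.fun))
for nm,uv,z in(("pot",(680,480),.082),("can",(723,217),.158),("jar",(210,103),.12)):print(nm,back(T,t([uv]),z))
for nm,uv,z in(("pot",(131,447),.082),("can",(400,385),.158),("jar",(398,93),.12)):print(nm,back(S,q([uv]),z))
E
```

```text
[ 0.6911 -0.0313 -0.1793] [-0.6 -2.3  1.6 -2.1 -0.3 -0.   0.9  0.7  0.  -2.3  1.9 -1.8 -0.9 -0.7
 -1.5  0.1 -0.5 -0.5 -0.9  0.  -0.7 -1. ]
[ 0.6854 -0.0297 -0.1794] [-1.1 -0.7  1.  -0.5 -0.9  1.5  0.4  2.3 -0.6 -0.7  1.4 -0.2 -2.5 -0.9
 -3.  -0.1 -2.3 -0.8 -2.6 -0.2 -2.3 -1.2]
[ 0.694  -0.0341 -0.187 ] [ 0.3 -3.3  2.2 -2.7  0.6 -1.   1.7  0.2  1.2 -3.2  2.9 -2.2  0.1 -0.4
 -0.5  0.4  0.2 -0.1 -0.2  0.5  0.4 -0.6]
top 22 [242. 180.] [282. 220.]
(0.47098127007484436, 0.21299001574516296) 0.07173135131597519
[0.47171734 0.21409487] 0.14897952509924828 1.3720932399756562
side 19 [290. 168.] [323. 191.]
(0.47168025374412537, 0.199194073677063) 0.07939568161964417
[0.47069404 0.21037332] 0.2892808337074666 0.9469138735917397
pot [[ 0.46875643 -0.23151658  0.082     ]]
can [[ 0.67045211 -0.24815254  0.158     ]]
jar [[0.75871235 0.17510008 0.12      ]]
pot [[ 0.47097211 -0.24159069  0.082     ]]
can [[ 0.67210822 -0.26089291  0.158     ]]
jar [[0.75621751 0.16246425 0.12      ]]
```

```bash
cat >> h.py <<'E'
def W(p,f):
    f=np.atleast_2d(f);c,s=np.cos(p[2]),np.sin(p[2]);return np.c_[p[0]+c*f[:,0]-s*f[:,1],p[1]+s*f[:,0]+c*f[:,1],f[:,2]]
def overlay(s,fp,sp,box,fn,k=4,extra=()):
    x0,y0,x1,y1=box
    im=cv2.resize(np.ascontiguousarray(s["color"][y0:y1,x0:x1,::-1]),None,fx=k,fy=k,interpolation=cv2.INTER_CUBIC)
    def pl(P,col):
        u=(proj(s,P)-[x0,y0]+.5)*k-.5
        cv2.polylines(im,[np.round(u).astype(int).reshape(-1,1,2)],False,col,1)
    for y in(.1,-.114):
        a=[(-.06,y,0),(-.06,y,.058),(-.06,y+.014,.058),(-.06,y+.014,0),(-.06,y,0)];pl(W(fp,a),(0,0,255))
        pl(W(fp,[(-.06,y,.058),(0,y,.058)]),(0,0,255));pl(W(fp,[(-.06,y+.014,.058),(0,y+.014,.058)]),(0,0,255))
    pl(W(fp,[(0,.12,.068),(0,-.12,.068),(.106,-.12,.087),(.106,.12,.087),(0,.12,.068)]),(0,255,255))
    th=np.linspace(0,2*np.pi,60)
    def circ(x,y,z,r,col):pl(np.c_[x+r*np.cos(th),y+r*np.sin(th),0*th+z],col)
    circ(sp[0],sp[1],.026,.075,(255,255,255));circ(sp[0],sp[1],0,.062,(255,0,255))
    for e in extra:circ(*e,(0,255,0))
    cv2.imwrite(fn,im)
E
python3 - <<'E'
from workcell import cams
from h import *
T=cams.snapshot("top");S=cams.snapshot("side")
ex=[(.47,-.236,.082,.043),(.671,-.254,.158,.038),(.757,.169,.12,.036)]
overlay(T,[.6911,-.0313,-.1793],[.471,.212],(225,85,425,225),"pics/o1t.png",4,ex)
overlay(S,[.6911,-.0313,-.1793],[.471,.212],(280,140,420,285),"pics/o1s.png",4,ex)
print(proj(S,[.18325854,-.51827607,.23083141]),proj(T,[.18325854,-.51827607,.23083141]))
cv2.imwrite("pics/tip.png",cv2.resize(S["color"][240:340,130:290,::-1],None,fx=4,fy=4,interpolation=cv2.INTER_CUBIC))
E
```

```text
[[193.44815252 306.11531789]] [[503.38787408 300.90003499]]
```

View pics/o1t.png

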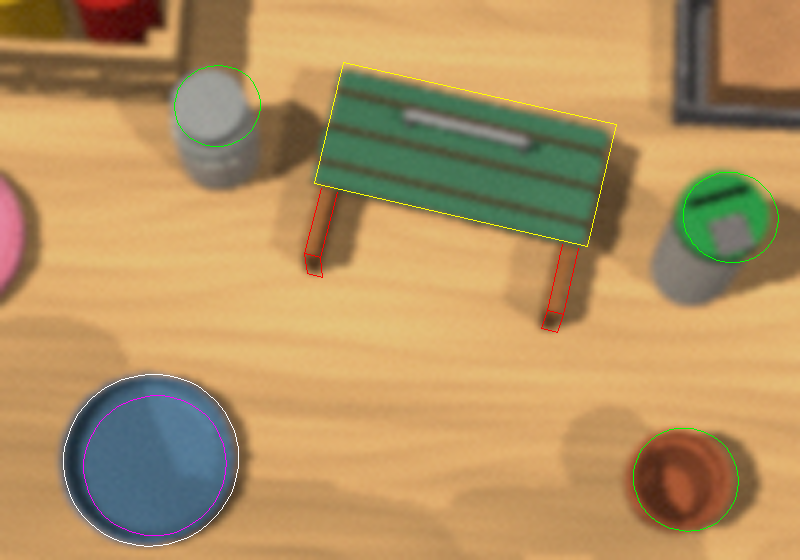

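View pics/o1s.png

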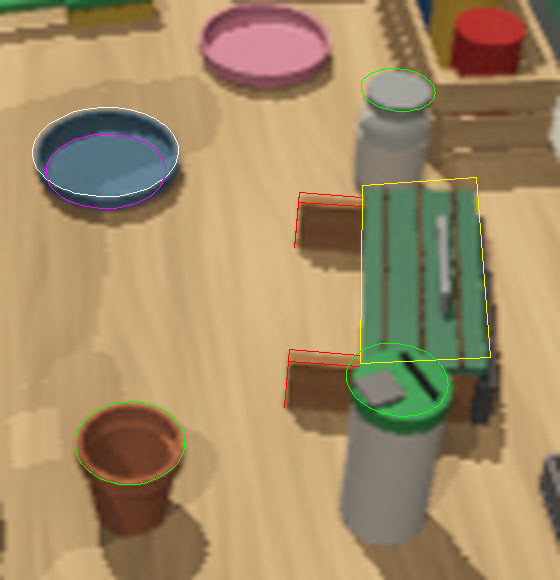

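View pics/tip.png

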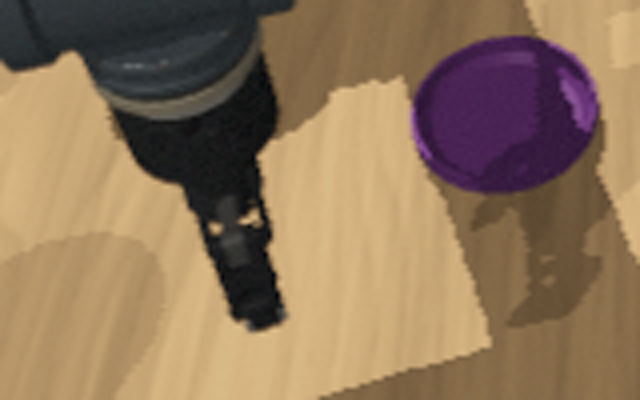

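The overlay of the jointly fitted feeder, saucer and bystander models matches to 1–2 px. The cameras disagree by about 10 mm in y, so I'll bring the tool into the region and check against its known position.

```bash
cat >> h.py <<'E'
from scipy.spatial.transform import Rotation as Ro
def quat(a):
    x=np.array([np.cos(a),np.sin(a),0]);y=np.array([0,0,-1.]);R=np.c_[x,y,np.cross(x,y)]
    q=Ro.from_matrix(R).as_quat();return [q[3],*q[:3]]
E
python3 - <<'E'
from workcell import arm,cams,monitor
from h import *
print(np.std([monitor.read_force() for _ in range(10)],0),monitor.read_clock())
for p,a in(([.471,.33,.2],0),([.36,.03,.05],-.18+np.pi/2),([.36,.03,.05],-.18-np.pi/2),([.61,-.02,.01],-.18+np.pi/2)):
    print(arm.solve_ik(p,quat(a)))
arm.movep([.471,.33,.2],quat(0)); arm.set_gripper(.07)
arm.move_straight([.471,.33,.012])
print(monitor.read_position(),monitor.read_force(),monitor.read_gripper_width(),monitor.read_clock())
T=cams.snapshot("top");S=cams.snapshot("side")
p=monitor.read_position()
for s,n,b in((T,"t",(150,110,310,240)),(S,"s",(250,100,400,225))):
    overlay(s,[.6911,-.0313,-.1793],[.471,.212],b,f"pics/o2{n}.png",5,[(*p,.005)])
E
```

```text
[5.55111512e-17 2.77555756e-17 0.00000000e+00] 0.3
[ 5.30209572e-01  4.29238134e-01  1.61784450e+00 -4.44089210e-16
  1.09451002e+00  5.30209572e-01]
[-4.59373996e-02  3.64482810e-01  2.25129746e+00 -4.44089210e-16
  5.25812381e-01 -1.43673373e+00]
[-4.59373996e-02  3.64482810e-01  2.25129746e+00 -4.44089210e-16
  5.25812381e-01  1.70485893e+00]
[-1.09037615e-01  7.47418837e-01  1.61901582e+00 -4.44089210e-16
  7.75157997e-01 -1.49983394e+00]
[0.47143681 0.3302697  0.01277228] [0.49480422 0.42944797 0.18813789] 0.07015759466342203 5.15
```

View pics/o2t.png

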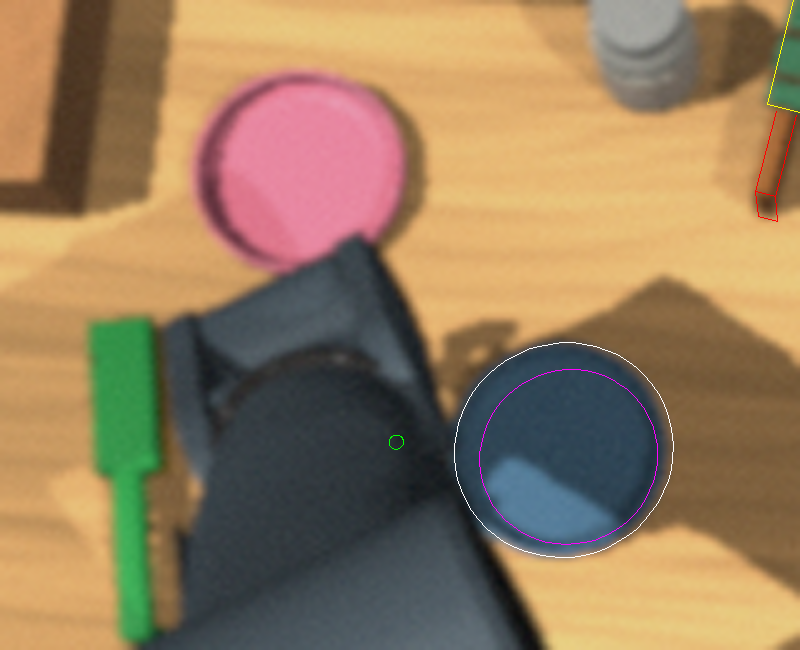

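View pics/o2s.png

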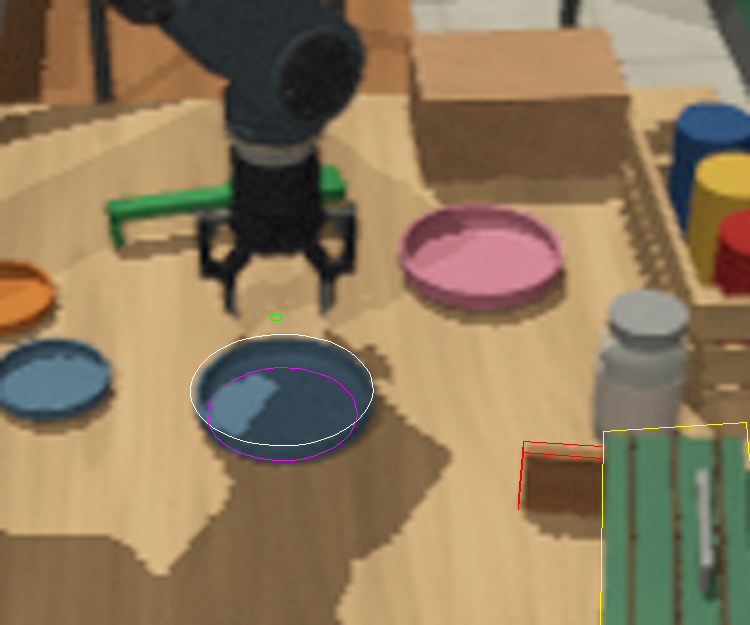

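The side view shows the finger tips at crop (232,313) and (327,313). Compared with the projection, that is an offset of about +0.7 px in both directions. The saucer and feeder overlays show the same offset, so I'll correct for it and refit.

```bash
python3 - <<'E'
from workcell import cams
from h import *
T=cams.snapshot("top");S=cams.snapshot("side")
t=lambda L:np.array(L)/4+[225-.375,85-.375]
q=lambda L:np.array(L)/4+[280-.375,140-.375]-[.7,.7]
ft=[(-.06,.107,.03),(-.06,-.107,.03),(0,.12,.068),(0,-.12,.068)]
pt=t([(313,263),(549,320),(316,184),(584,244)])
fs=[(-.06,.107,.058),(-.06,.1,0),(-.06,-.107,.058),(-.06,-.114,0),(0,.12,.068)]
ps=q([(302,200),(300,247),(291,357),(288,407),(365,189)])
def r(p,a=1,b=1):return np.r_[a*(proj(T,W(p,ft))-pt).ravel(),b*(proj(S,W(p,fs))-ps).ravel()]
for a,b in((1,1),(1,0),(0,1)):
    o=least_squares(lambda p:r(p,a,b),[.69,0,0],loss='soft_l1');print(o.x.round(4),r(o.x).round(1))
# saucer rim extents from 4x/5x crops: top: left63 right238 top375 bottom545
u=t([(150.5,375),(150.5,546),(63,460),(239,460)]);print(back(T,u,.026))
E
```

```text
[ 0.6919 -0.0304 -0.1832] [-0.3  0.1  0.4 -0.  -0.8 -0.6  0.4  0.4  0.1 -0.2 -0.5  0.6  0.2 -0.1
 -0.2  0.5  0.2 -0.5]
[ 0.6918 -0.0304 -0.1799] [-0.2  0.2  0.5 -0.1 -0.8 -0.5  0.4  0.3 -0.1 -0.2 -0.6  0.6  0.3 -0.
 -0.1  0.5  0.1 -0.4]
[ 0.692  -0.0302 -0.1857] [-0.4 -0.1  0.3  0.  -0.8 -0.7  0.3  0.5  0.1 -0.3 -0.4  0.5  0.2 -0.2
 -0.2  0.4  0.3 -0.5]
[[0.54462074 0.21855079 0.026     ]
 [0.39591017 0.20565643 0.026     ]
 [0.46545356 0.28690491 0.026     ]
 [0.47447775 0.13641158 0.026     ]]
```

The two cameras now agree: feeder at (0.692, −0.030, −0.183 rad), saucer at (0.470, 0.212). First push: sideways, onto the feeder's axis.

```bash
python3 - <<'E'
from workcell import arm,cams,monitor
from h import *
print(arm.move_straight([.4705,.325,.002],quat(.028),guard=6),monitor.read_position())
print(arm.move_straight([.471,.298,.002],guard=8),monitor.read_force())
print(arm.move_straight([.4735,.088,.002],max_speed=.06,guard=8),monitor.read_force())
print(monitor.read_position(),monitor.read_clock())
print(arm.move_straight([.4725,.125,.002]),monitor.read_force())
arm.move_straight([.4725,.125,.14],max_speed=.25)
q=quat(-.183-np.pi/2);q2=quat(-.183+np.pi/2)
arm.movep([.30,.11,.14],q2)
print(monitor.read_clock())
T=cams.snapshot("top");S=cams.snapshot("side")
for s,n,b in((T,"t",(225,85,425,225)),(S,"s",(280,140,420,285))):
    overlay(s,[.692,-.0304,-.1832],[.4757,.0096],b,f"pics/o3{n}.png",4)
E
```

```text
False [0.4702098  0.32470581 0.0017631 ]
False [-0.36578037  0.146414   -0.59074879]
False [-0.2664052   2.21595882  0.73854154]
[0.47349899 0.08804191 0.00200117] 9.5833
False [-0.04190391 -0.56930892 -0.84539253]
11.8833
```

View pics/o3t.png

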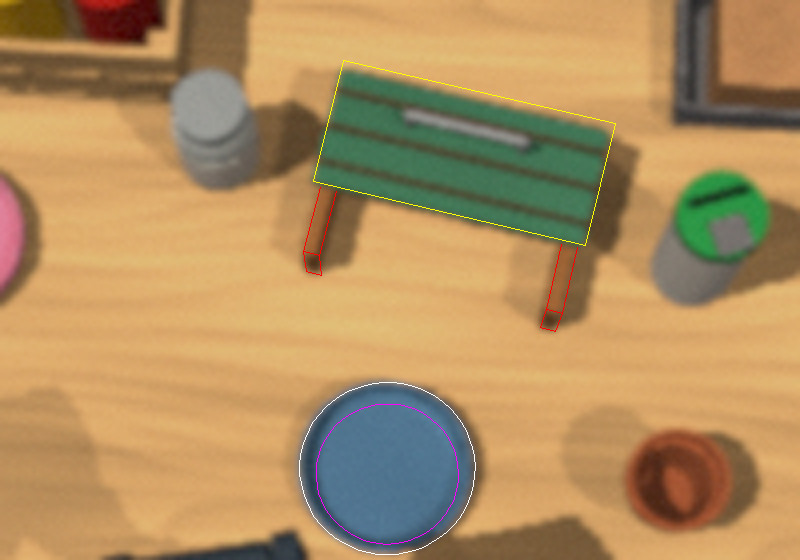

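View pics/o3s.png

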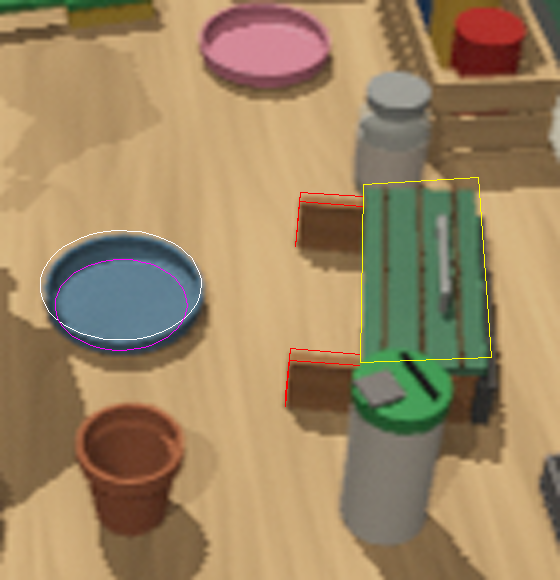

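The push landed as predicted: the saucer rim matches the overlay, with its centre at top crop (387,468), and the bystanders are unmoved. Next is the push along the axis, stopping before the shallowest possible pad position.

```bash
cat >> h.py <<'E'
FP=[.692,-.0304,-.1832]
def fw(x,y=0,z=.002): return W(FP,[(x,y,z)])[0]
def fx(p): 
    d=np.array(p[:2])-FP[:2];c,s=np.cos(FP[2]),np.sin(FP[2]);return round(float(c*d[0]+s*d[1]),4),round(float(-s*d[0]+c*d[1]),4)
def fax(f): return round(float(np.cos(FP[2])*f[0]+np.sin(FP[2])*f[1]),2)
E
python3 - <<'E'
from workcell import arm,cams,monitor
from h import *
q=quat(FP[2]+np.pi/2)
arm.movep(fw(-.335,0,.10),q)
print(arm.move_straight(fw(-.335),guard=6),fx(monitor.read_position()))
print(arm.move_straight(fw(-.20),max_speed=.06,guard=6),fx(monitor.read_position()),fax(monitor.read_force()))
for i in range(6): arm.dwell(.05);print(fax(monitor.read_force()),end=' ')
print(arm.move_straight(fw(-.145),max_speed=.04,guard=4),fx(monitor.read_position()),fax(monitor.read_force()))
for i in range(8): arm.dwell(.05);print(fax(monitor.read_force()),end=' ')
print(monitor.read_clock())
T=cams.snapshot("top");S=cams.snapshot("side")
sp=fw(-.145+.0773)
for s,n,b in((T,"t",(225,85,425,225)),(S,"s",(280,140,420,285))):
    overlay(s,FP,sp,b,f"pics/o4{n}.png",4)
E
```

```text
False (-0.3348, 0.0004)
False (-0.2001, -0.0) -1.46
-1.71 -2.29 -1.57 -2.41 -2.05 -1.81 False (-0.145, 0.0) -1.22
-2.64 -1.78 -1.08 -2.52 -0.16 -0.99 -1.1 -0.97 17.9167
```

View pics/o4s.png

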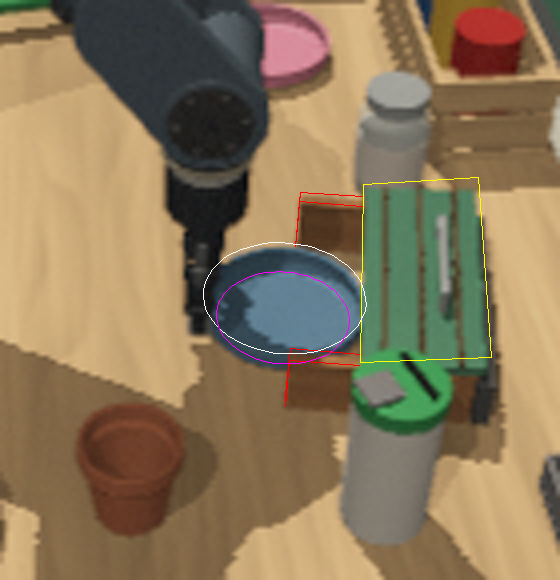

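View pics/o4t.png

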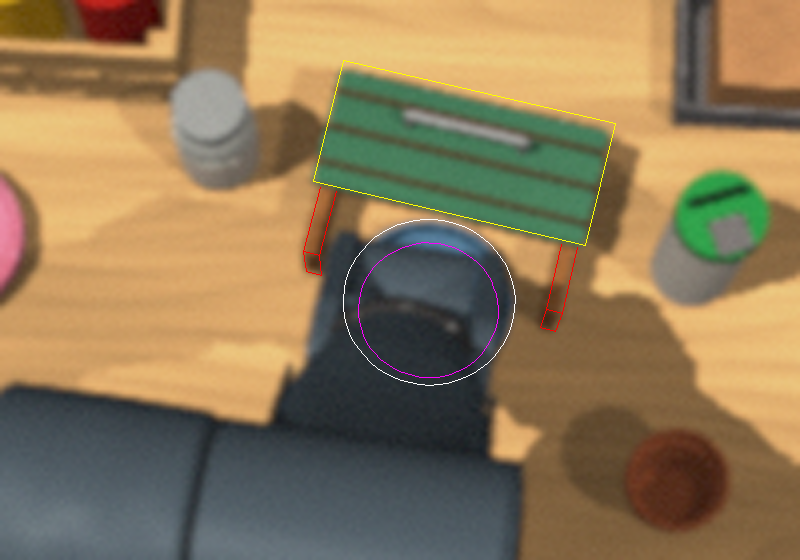

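The side view shows the saucer entering the mouth, rim at crop x 204–366, following the fingers; the top view shows it between the walls. Now I'll feel for the pad in 1 mm steps with averaged forces.

```bash
python3 - <<'E'
from workcell import arm,cams,monitor
from h import *
x=-.145;hi=0
def avg(n=8):
    L=[]
    for i in range(n): arm.dwell(.015);L.append(fax(monitor.read_force()))
    return -np.mean(L)
base=[avg()]
while x<-.072 and monitor.read_clock()<50:
    x+=.001
    g=arm.move_straight(fw(x),max_speed=.02,guard=4)
    f=avg();print(round(x,4),fx(monitor.read_position())[0],round(f,2),'G' if g else '',end=' | ')
    b=np.mean(sorted(base)[:]) 
    if g: break
    if len(base)>5 and f>b+1.3:
        f2=avg(14);print("chk",round(f2,2),"base",round(b,2))
        if f2>b+1.3: break
    base.append(f);base=base[-15:]
print(monitor.read_clock())
E
```

```text
-0.144 -0.144 1.98  | -0.143 -0.1429 1.75  | -0.142 -0.1419 1.5  | -0.141 -0.1409 1.71  | -0.14 -0.1399 1.73  | -0.139 -0.1389 1.54  | -0.138 -0.1379 1.39  | -0.137 -0.1369 1.57  | -0.136 -0.1359 1.4  | -0.135 -0.1349 1.48  | -0.134 -0.1339 1.33  | -0.133 -0.1329 1.6  | -0.132 -0.1319 1.55  | -0.131 -0.1309 1.62  | -0.13 -0.1299 1.57  | -0.129 -0.1289 1.16  | -0.128 -0.1279 1.42  | -0.127 -0.1269 1.43  | -0.126 -0.1259 1.6  | -0.125 -0.1249 1.62  | -0.124 -0.1239 1.24  | -0.123 -0.1229 1.78  | -0.122 -0.1219 1.84  | -0.121 -0.1209 1.79  | -0.12 -0.1199 1.53  | -0.119 -0.1189 1.44  | -0.118 -0.1179 1.63  | -0.117 -0.1169 1.73  | -0.116 -0.116 1.56  | -0.115 -0.1149 1.84  | -0.114 -0.114 1.69  | -0.113 -0.1129 1.54  | -0.112 -0.1119 1.47  | -0.111 -0.1109 1.65  | -0.11 -0.11 1.85  | -0.109 -0.1089 1.31  | -0.108 -0.1079 2.01  | -0.107 -0.1069 1.52  | -0.106 -0.1059 1.63  | -0.105 -0.1049 1.88  | -0.104 -0.1039 1.66  | -0.103 -0.1029 1.29  | -0.102 -0.1019 1.75  | -0.101 -0.1009 1.38  | -0.1 -0.0999 1.89  | -0.099 -0.0989 1.67  | -0.098 -0.0979 1.52  | -0.097 -0.097 1.88  | -0.096 -0.096 2.36  | -0.095 -0.0949 2.38  | -0.094 -0.0939 2.31  | -0.093 -0.093 2.19  | -0.092 -0.092 2.42  | -0.091 -0.0916 6.06  | chk 5.98 base 1.88
39.0833
```

There is a soft rise of about 0.6 N from −0.097 and a hard stop at −0.091, so the pad is found at its 5 mm travel. The load on the feeder is about 4.4 N, below its slip force. I'll back off and look.

```bash
python3 - <<'E'
from workcell import arm,cams,monitor
from h import *
arm.move_straight(fw(-.105),max_speed=.03)
arm.move_straight(fw(-.17),max_speed=.1)
arm.dwell(.2);print(monitor.read_force())
arm.move_straight(fw(-.19,0,.2),max_speed=.25)
arm.movep([.25,.35,.25],quat(0.4))
print(monitor.read_clock(),monitor.read_position())
T=cams.snapshot("top");S=cams.snapshot("side")
sp=fw(-.0916+.0773)
for s,n,b in((T,"t",(225,85,425,225)),(S,"s",(280,140,420,285))):
    overlay(s,FP,sp,b,f"pics/o5{n}.png",4)
cv2.imwrite("pics/t5.png",T["color"][:,:,::-1])
E
```

```text
[0.60445726 0.66940645 0.25703858]
43.325 [0.25036751 0.34977262 0.24964612]
```

View pics/o5t.png

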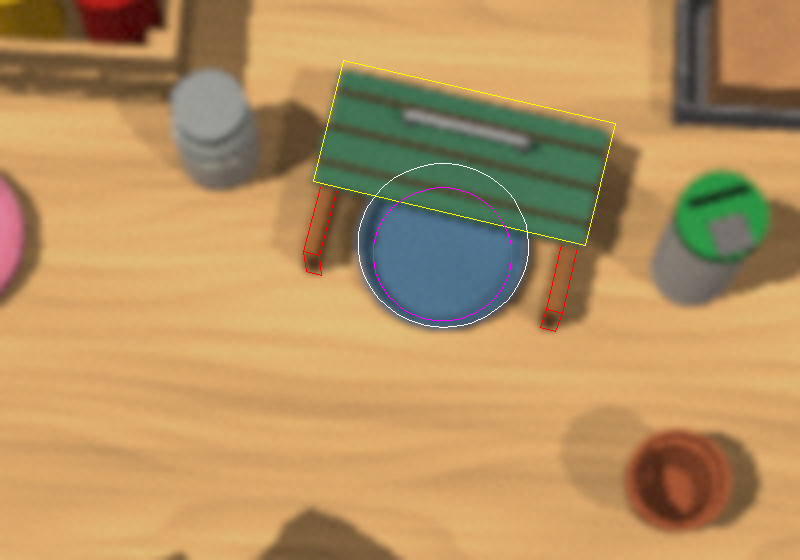

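View pics/o5s.png

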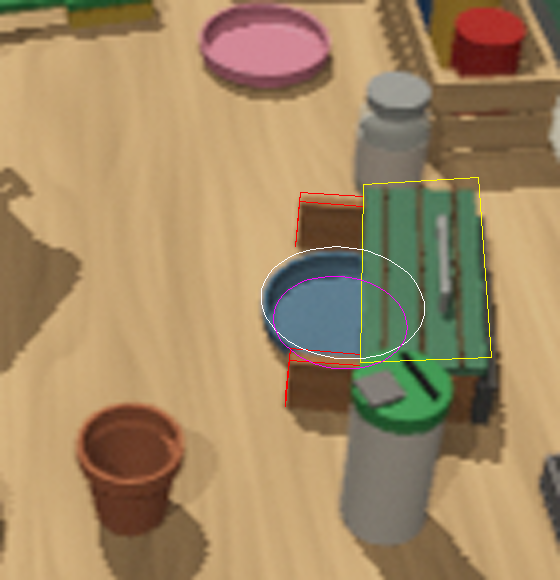

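View pics/t5.png

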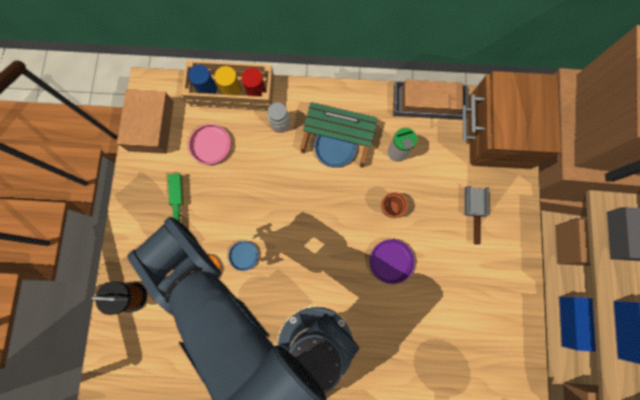

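The saucer rim matches the overlay to about 1 px: it is centred between the walls and has not sprung back. The feeder and bystanders are where they were, and the arm is clear.

```bash
python3 - <<'E'
from workcell import arm,monitor
arm.sign_off();print(monitor.read_clock())
E
```

```text
the job is handed in; nothing more can be done
the job is handed in; nothing more can be done
```

The saucer is in the feeder, pressed against the cork pad and midway between the side walls. I handed the job in at about 43 s of the 72 s allowed.

- **Pushing:** I pushed it with two open fingers behind its rim, first sideways onto the feeder's axis, then straight in.
- **Finding the pad:** I moved forward in 1 mm steps. The force rose by about 0.6 N when the saucer touched the pad. About 5 mm further on it hit the hard stop, at about 6 N in total. Roughly 4.4 N of that was on the feeder, below the 6.5 N at which it slips.
- **Last checks:** After backing off, the saucer matched its expected, centred position to about 1 px (some 3 mm) in the top view. It had not visibly sprung back. The feeder, pot, canister and jar looked unmoved. The arm was clear of everything.
- **Disagreement:** The two cameras at first differed by about 10 mm in y. I corrected the side camera by about 0.7 px after checking it against the known finger position, and the two then agreed.
- **Not checked directly:** The contact with the pad is hidden under the roof. I know of it only from the forces felt and the saucer's unchanged position.

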